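# Load the washer's push-latched detergent hatch

### The arm

A 6-joint arm with a two-finger parallel gripper is mounted at the origin on the work surface. World frame = base frame: x ahead of the robot, y to its left, z up, the work surface at z = 0. Lengths are in m, angles in rad, forces in N, time in s.
With the tool pointing down it reaches from about 0.375 to 0.975 m from the base axis. Payload 3.8 kg.
Tool frame: the origin (TCP) lies at the very end of the fingers, on their centre line; the grasp point (between the pads) lies 19 mm behind it; z points along the fingers, y is the line along which they close (so a half turn about z gives the same grasp; the last joint's range is limited). The gripper opens to 88 mm and grips with 3 to 60 N. Pads are 18 mm wide; open, the fingers measure 123 mm over their backs; the gripper's body (75 mm by 187 mm) begins 45 mm behind the grasp point.
Start: joints at [-1.194, 0.264, 1.604, -0, 1.274, -0.037], TCP at [0.271, -0.618, 0.239] pointing down, gripper open.
Joint ranges: [-2.63, 2.63], [-0.94, 2.18], [0.31, 2.57], [-1.31, 4.45], [0, 2.66], [-2.55, 2.55]. Speed limits (rad/s): [2.57, 2.57, 3.14, 3.14, 3.14, 3.14].

### API

Orientations are given as [roll, pitch, yaw] about the fixed x, y, z axes, in that order (R = Rz(yaw) Ry(pitch) Rx(roll)).
In Python, from workcell import env, get_image, camera_params, workorder gives the robot as it stands. The module is installed in compiled form; this text tells all that it offers.
- The arm moves only by the tool step_arm, never from a script. Its argument "steps" is text: rows parted by semicolons, each of 7 numbers parted by spaces: the turn, a rotation vector about the tool's x, y, z in rad, then the shift along the tool's x, y, z in mm, then the finger opening in mm, from 0 to 88.1. A call has 1 to 5 rows; each row shifts and turns the commanded pose from where the row before left it, along the tool's axes as they then stand; what a row does not reach is not made up. A row lasts 1/12 s, in which the tool goes at most 41.7 mm and 7.16 degrees, less where a joint would pass 70% of its speed; a pose out of reach is approached as far as the arm can. A call is refused whole if a number of a shift passes 41.7 or a number of a turn 0.125, either way. A call with a gripper value outside its range is refused whole. The fingers move at their own pace and stop on an object; "newtons" is the grip in N (left out, the last holds). Time passes only in rows, so rows that do not move let the fingers close. It gives the time, the measured TCP pose, the force, the opening and the grip force at its end, in the units of the state.
- env.observe(): the state, without advancing time (a new reading comes with each control period).
- get_image(name): name is "side" or "top"; returns (picture, depth): 400x640x3 uint8, red, green, blue; 400x640 float32, m along the optical axis (not along the pixel's ray), 0 where there is no reading.
- camera_params(name): a dict with "mtx" (3x3 intrinsics, pixels), "position" and "attitude" of the camera in the world. Camera axes: x right, y down, z forward; pixel columns grow to the right and rows downward; lengths in m; the calibration is good to about 2 mm. A picture is of the moment at which its call begins. camera_params takes no time and is no camera call.
- workorder.finish_job(): hands the job in; it is judged then, once.
The state is a dict: "time": time; "q": joint angles; "joint_vel": joint speeds; "effort": joint torques, N m; "tool_pos": TCP position; "ee_rot": TCP orientation; "contact_force": force on the tool from outside, world axes, zero at the start; "ft_torque": the same for the moment, N m; "grip_width": finger opening in m; "grasp_force": force on a finger pad.
Only numpy, scipy, OpenCV 4.12 (cv2) and the standard library are available. Lean on these libraries where they do the work, as an engineer would, in place of code of your own. Each camera call takes 0.05 s, during which the arm holds its last target. There are 200 camera calls.

### The job

Load the washing machine: push on the grey detergent hatch in its top so that the push-push latch lets go and the hatch springs open, lay the blue-and-white detergent tablet flat in the compartment underneath, then swing the hatch shut and push it again until it catches and stays shut, level with the deck, on its own. Feel for the latch rather than forcing it, and leave the softener bottle, the carton and the dosing cup standing where they are.

Things in the scene. Friction and masses are not known exactly. Their poses are not given: they have to be found in the camera images.
- hatch (a joint): Hatch angle (rad). 0 = latched, level with the deck; grows as it swings up about its far edge; 1.95 (leaning back past upright) = fully open; slightly negative = pushed in. A spring always drives it open (about 3.5 N at the thumb mark when shut, 1.5 N when open), a damper slows it to about 2 rad/s: not latched, it swings open by itself in about 2 s. Never load it above 30 N.
- latch (a point): Push-push latch pocket, 21 mm below the deck under the hatch's front edge. To free or to relatch: push the hatch in to the latch's firm end stop, then let go; freed it springs open, latched it rises back to 0 and stays. The stop is hidden, 4 to 9 mm below level at the mark, different each time; 1 mm short of it may not do. The push is 3 to 4.5 N up to the stop, then climbs some 8 N per mm; 8 to 12 N is enough.
- hatch_mark (a point): Darker round thumb mark, 28 mm across, on the hatch's top face: push here. On the centre line, 103 mm from the hinge axis, 19 mm from the free front edge; moves with the hatch. Hatch: light grey plate 120 (front to back) x 150 x 7 mm; its top face lies in the plane through the hinge axis, free edge 122 mm from it. A latch tongue 40 mm wide reaches 48 mm below the top face under the mark.
- hatch_hinge (a point): Middle of the hatch's hinge axis, at deck height, on the hatch's far side from the robot; fixed on the washer. x = from the hatch's front to its hinge (away from the robot), y = along the hinge axis (to the left seen from the robot), z up. The washer's white deck is the level plane z = 0 here, about 160 mm above the robot's base; the loose things stand on it.
- compartment (a point): Centre of the flat floor of the compartment under the hatch; fixed on the washer, axes as hatch_hinge. The floor is 45 mm below the deck, 97 mm (x) by 156 mm (y), walls up to the deck on three sides; in front a 3 mm divider 25 mm high parts it from the 30 mm wide latch pocket. The hinge axis is 46 mm farther in x, 2 mm before the far wall.
- tablet_center (a point): Centre of the pressed detergent tablet, 50 mm (its x) x 36 mm (its y) x 20 mm (its z), about 40 g, blue upper and white lower layer, lying flat on the washer's deck at the start. Either face may be up at the end.
- softener: Blue fabric softener bottle with white cap, 72 mm across, 190 mm tall, loose; origin at the centre of its foot. Bystander.
- carton: Orange upright tablet carton, 70 x 100 x 130 mm tall, loose; origin at the centre of its foot. Bystander.
- cup: Green open dosing cup, 68 mm across, 60 mm tall, loose; origin at the centre of its foot. Bystander.

How it is judged:
On the way, in this order (a step that is already met when the one before it is completed fails the run):
1. the hatch has sprung wide open (value of joint hatch above 1.5 rad), for 0.2 s.
2. the tablet lies flat in the open compartment, let go (x of tablet_center in the frame of compartment between -0.042 and 0.042 m and y of tablet_center in the frame of compartment between -0.072 and 0.072 m and z of tablet_center in the frame of compartment between 0.004 and 0.016 m and (angle between tablet_center's own z axis and vertical below 0.25 rad or angle between tablet_center's own z axis and vertical above 2.89 rad) and contact force between the fingers and tablet below 0.05 N and value of joint hatch above 0.5 rad), for 0.2 s.
At the end, for the whole second after the job is handed in: The hatch is shut and held by its latch, within -0.02 to +0.03 rad of level (about 2 to 3 mm at the mark) and still, with the tablet inside the compartment (its centre within 42 mm in x and 72 mm in y of the floor's centre, 4 to 16 mm above it) lying flat within 0.25 rad, either face up (value of joint hatch between -0.02 and 0.03 rad and velocity of joint hatch between -0.05 and 0.05 rad/s and x of tablet_center in the frame of compartment between -0.042 and 0.042 m and y of tablet_center in the frame of compartment between -0.072 and 0.072 m and z of tablet_center in the frame of compartment between 0.004 and 0.016 m and (angle between tablet_center's own z axis and vertical below 0.25 rad or angle between tablet_center's own z axis and vertical above 2.89 rad)); the robot touches nothing.
It fails at once if the robot loads the hatch with more than 30 N (contact force between any of the fingers, the arm and hatch above 30 N).
It fails at once if the softener bottle is moved more than 30 mm or tipped (distance of softener from where it was at the start of the episode above 0.03 m or angle between softener's own z axis and vertical above 0.3 rad).
It fails at once if the carton is moved more than 30 mm or tipped (distance of carton from where it was at the start of the episode above 0.03 m or angle between carton's own z axis and vertical above 0.3 rad).
It fails at once if the dosing cup is moved more than 30 mm or tipped (distance of cup from where it was at the start of the episode above 0.03 m or angle between cup's own z axis and vertical above 0.3 rad).
It also fails if it takes over 67 s, if anything falls off the work surface, if the arm or the gripper's body presses on something with over 40 N, if the wrist force passes 120 N, or if a joint passes its speed limit or range.

## Working session

There is one attempt and no reset: what is moved stays moved. The work goes in short steps, Python scripts to look and compute and a tool call to move; the robot and the scene stay as the last step left them, time stands still between calls to the robot, and variables do not carry over. Pictures are saved under pics/ and viewed, at most 10 in all, crops included, and the job is handed in when it is done.

Besides the shell and the picture viewer there is one more tool, called after "Call:" as name(argument=value, ...) on one line, values as JSON. step_arm: Moves the arm, as the interface text tells. Its arguments: {"type":"object","properties":{"steps":{"type":"string"},"newtons":{"type":"number"}},"required":["steps"]}

```bash
mkdir -p pics; cat > h.py <<'E'
import numpy as np, cv2
from scipy.spatial.transform import Rotation as R
from workcell import env, get_image, camera_params, workorder
def cam(n):
    p=camera_params(n); a=np.array(p["attitude"],float)
    Rm=a if a.shape==(3,3) else (R.from_euler('xyz',a).as_matrix() if a.size==3 else R.from_quat(a).as_matrix())
    return np.array(p["mtx"]),np.array(p["position"]),Rm
def ray(n,uv,z):
    K,p,Rm=cam(n); d=Rm@np.linalg.inv(K)@np.array([uv[0],uv[1],1.]); return p+d*(z-p[2])/d[2]
def pts(n,depth):
    K,p,Rm=cam(n); v,u=np.mgrid[:depth.shape[0],:depth.shape[1]]
    c=np.stack([(u-K[0,2])/K[0,0]*depth,(v-K[1,2])/K[1,1]*depth,depth],-1); return c@Rm.T+p
def save(f,img): cv2.imwrite('pics/'+f,img[...,::-1])
E
python3 - <<'E'
from h import *
for n in("side","top"):
    im,d=get_image(n); save(n+'0.png',im); np.savez('/tmp/'+n,im=im,d=d); print(n,camera_params(n))
print(env.observe())
E
```

```text
side {'mtx': array([[417.45731219,   0.        , 317.34438772],
       [  0.        , 417.45731219, 199.77415518],
       [  0.        ,   0.        ,   1.        ]]), 'position': array([ 0.39499154, -0.52105831,  0.76958477]), 'attitude': array([-2.43252931,  0.01332363, -0.365932  ])}
top {'mtx': array([[455.38435399,   0.        , 318.70671747],
       [  0.        , 455.38435399, 200.51653316],
       [  0.        ,   0.        ,   1.        ]]), 'position': array([ 0.35005942, -0.02485963,  1.11341427]), 'attitude': array([-2.92209372, -0.00503666, -1.50757862])}
{'time': 0.1, 'q': array([-1.19389747e+00,  2.64651423e-01,  1.60521199e+00,  1.91511889e-05,
        1.27366590e+00, -3.69117014e-02]), 'joint_vel': array([ 0.00256889, -0.00040825, -0.00334055, -0.00092877,  0.00011911,
        0.00098776]), 'effort': array([ 3.81213786e-04, -5.03617179e+01, -3.58071828e+01,  7.31766969e-02,
        2.33261642e-02, -5.46534807e-05]), 'tool_pos': array([ 0.2711872 , -0.61745252,  0.23754401]), 'ee_rot': array([-3.13965799e+00, -8.97578229e-05,  4.13804845e-01]), 'contact_force': array([-0.58420807,  0.8596349 ,  0.81088939]), 'ft_torque': array([-0.04620203,  0.03553897,  0.018025  ]), 'grasp_force': 0.0, 'grip_width': 0.08816245198641556}
```

View pics/side0.png

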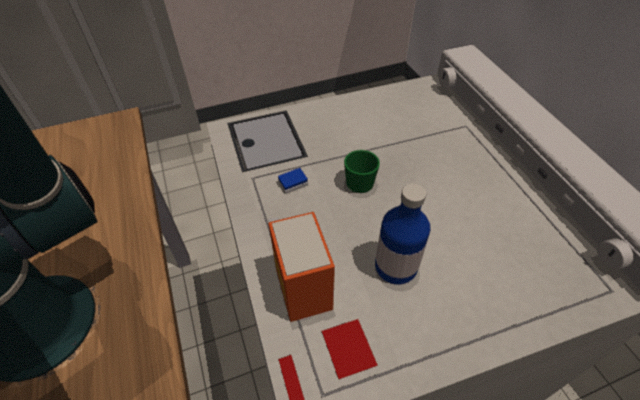

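View pics/top0.png

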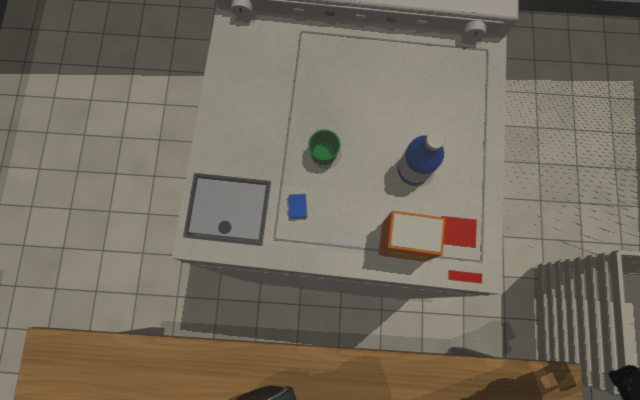

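The side view shows the hatch at about (266,139) with its mark at (248,143), the tablet at (293,179), the cup at (361,170), the carton at (302,265) and the bottle at (402,240). In the top view the mark is at (225,227), the tablet at (298,206), and the cup at (324,147). The area between the hatch and the tablet is clear.

```bash
python3 - <<'E'
from h import *
D={n:np.load(f'/tmp/{n}.npz') for n in('side','top')}
P={n:pts(n,D[n]['d']) for n in D}
print('deck z',np.median(P['top'][180:200,330:370,2]),np.median(P['side'][110:130,330:360,2]))
zd=np.median(P['top'][180:200,330:370,2])
for n,box in(('side',(125,160,235,265)),('top',(215,240,212,240))):
    im=D[n]['im'];g=cv2.cvtColor(im,cv2.COLOR_RGB2GRAY);r0,r1,c0,c1=box
    m=(g[r0:r1,c0:c1]<85)
    if n=='side': m[:, :4]=0
    k,l,s,c=cv2.connectedComponentsWithStats(m.astype(np.uint8),connectivity=4)
    for i in range(1,k):
        if s[i,4]>30: uv=c[i]+[c0,r0]; print(n,'mark',uv,s[i],ray(n,uv,zd))
    hsv=cv2.cvtColor(im,cv2.COLOR_RGB2HSV)
    box=(165,192,272,312) if n=='side' else (188,225,282,315)
    r0,r1,c0,c1=box
    m=cv2.inRange(hsv,(105,130,40),(130,255,255))[r0:r1,c0:c1]
    q=np.argwhere(m>0)[:,::-1]+[c0,r0]
    pp=P[n][q[:,1],q[:,0]]; print(n,'tab depth med',np.median(pp,0),len(q))
    t=np.array([ray(n,x,zd+.02)[:2] for x in q])
    t=pp[pp[:,2]>np.median(pp[:,2])-.004][:,:2]
    rc=cv2.minAreaRect((t*1000).astype(np.float32)); print(n,'rect',rc, cv2.boxPoints(rc).round().tolist())
# hatch corners top (dark frame outline)
g=cv2.cvtColor(D['top']['im'],cv2.COLOR_RGB2GRAY)
hat=np.array([[194,179],[268,184],[262,239],[188,235]])
c=g[165:255,165:285]; m=cv2.inRange(c,95,255)
k,l,s,cc=cv2.connectedComponentsWithStats(m,connectivity=4)
i=l[209-165-10,228-165]; q=np.argwhere(l==i)[:,::-1]+[165,165]; print('hatch comp',s[i])
w=np.array([ray('top',x,zd)[:2] for x in q]); rc=cv2.minAreaRect((w*1000).astype(np.float32)); print(rc,cv2.boxPoints(rc).round().tolist())
# objects
for nm,a,b,zmin in(('cup',(45,80,30),(85,255,255),0),('carton',(3,150,60),(15,255,255),0)):
    for n in D:
        m=cv2.inRange(cv2.cvtColor(D[n]['im'],cv2.COLOR_RGB2HSV),a,b)>0
        p=P[n][m&(D[n]['d']>0)]; print(nm,n,np.percentile(p,2,0).round(3),np.percentile(p,98,0).round(3))
cv2.imwrite('pics/h1.png',cv2.resize(D['top']['im'][165:255,165:325,::-1],None,fx=5,fy=5,interpolation=cv2.INTER_NEAREST))
E
```

```text
deck z 0.16049989866892023 0.16043063824875686
side mark [247.75581395 142.62790698] [ 7 14 13  8 86] [0.49187254 0.17954738 0.1604999 ]
side mark [240.29787234 153.63829787] [ 4 19  5 16 47] [0.46806881 0.15134244 0.1604999 ]
side tab depth med [0.54233859 0.0238673  0.18013869] 352
side rect ((484.81640625, -238.6788330078125), (590.3527221679688, 52.06004333496094), 77.39372253417969) [[395.0, -521.0], [446.0, -532.0], [575.0, 44.0], [524.0, 55.0]]
top mark [224.359375 226.921875] [  7   6  12  13 128] [0.492613   0.17924553 0.1604999 ]
top mark [223.47 237.59] [  0  20  28   5 100] [0.46990532 0.17865575 0.1604999 ]
top tab depth med [0.54442085 0.02744932 0.18071937] 354
top rect ((457.4617614746094, 12.059429168701172), (224.47735595703125, 34.68483352661133), 10.18664836883545) [[344.0, 9.0], [350.0, -25.0], [571.0, 15.0], [565.0, 49.0]]
hatch comp [  24   13   77   62 3658]Traceback (most recent call last):
  File "<stdin>", line 28, in <module>
  File "h.py", line 9, in ray
    K,p,Rm=cam(n); d=Rm@np.linalg.inv(K)@np.array([uv[0],uv[1],1.]); return p+d*(z-p[2])/d[2]
           ~~~^^^
  File "h.py", line 5, in cam
    p=camera_params(n); a=np.array(p["attitude"],float)
ValueError: time passes only in moves, steps and waits
```

```bash
sed -i 's/^def cam(n)/import functools\n@functools.lru_cache(None)\ndef cam(n)/' h.py; python3 - <<'E'
from h import *
D={n:np.load(f'/tmp/{n}.npz') for n in('side','top')}
P={n:pts(n,D[n]['d']) for n in D}
zd=.1605
for n in D:
    im=D[n]['im'];hsv=cv2.cvtColor(im,cv2.COLOR_RGB2HSV)
    r0,r1,c0,c1=(165,192,272,312) if n=='side' else (188,225,282,315)
    m=cv2.inRange(hsv,(105,130,40),(130,255,255))[r0:r1,c0:c1]
    q=np.argwhere(m>0)[:,::-1]+[c0,r0]
    pp=P[n][q[:,1],q[:,0]]; ok=(abs(pp[:,2]-.1805)<.004)
    rc=cv2.minAreaRect((pp[ok][:,:2]*1000).astype(np.float32)); print(n,'rect',rc, cv2.boxPoints(rc).round().tolist())
g=cv2.cvtColor(D['top']['im'],cv2.COLOR_RGB2GRAY)
m=cv2.inRange(g[165:255,165:285],95,255)
k,l,s,cc=cv2.connectedComponentsWithStats(m,connectivity=4)
i=l[34,63]; q=np.argwhere(l==i)[:,::-1]+[165,165]
w=np.array([ray('top',x,zd)[:2] for x in q]); rc=cv2.minAreaRect((w*1000).astype(np.float32)); print('hatch',rc,cv2.boxPoints(rc).round().tolist())
for nm,a,b in(('cup',(45,80,30),(85,255,255)),('carton',(3,150,60),(15,255,255))):
    for n in D:
        m=cv2.inRange(cv2.cvtColor(D[n]['im'],cv2.COLOR_RGB2HSV),a,b)>0
        p=P[n][m&(D[n]['d']>0)]; print(nm,n,np.percentile(p,2,0).round(3),np.percentile(p,98,0).round(3))
E
```

```text
side rect ((543.8092041015625, 26.985939025878906), (48.294246673583984, 36.27435302734375), 7.272472858428955) [[518.0, 42.0], [522.0, 6.0], [570.0, 12.0], [565.0, 48.0]]
top rect ((545.2045288085938, 28.259449005126953), (47.305816650390625, 33.71774673461914), 4.732203483581543) [[520.0, 43.0], [523.0, 10.0], [570.0, 13.0], [567.0, 47.0]]
hatch ((533.6466064453125, 177.24139404296875), (148.7198486328125, 118.5692367553711), 87.43883514404297) [[471.0, 106.0], [590.0, 100.0], [596.0, 249.0], [478.0, 254.0]]
cup side [ 0.03  -0.084  0.01 ] [0.696 0.024 0.293]
cup top [ 0.637 -0.05   0.163] [0.699 0.01  0.223]
carton side [ 0.03  -0.251 -0.001] [0.518 0.136 0.291]
carton top [ 0.427 -0.344  0.159] [ 0.536 -0.147  0.293]
```

Call:
step_arm(steps="0 0 0.115 0 0 -25 0; 0 0 0.115 0 0 -25 0; 0 0 0.115 0 0 -25 0; 0 0 0.115 0 0 -25 0", newtons=20)

```text
time: 0.43
tool_pos: [0.2712, -0.6176, 0.3388]
ee_rot: [-3.14, 0.001, -0.052]
contact_force: [-0.8, -0.4, 0.8]
grip_width: 0.0633
grasp_force: 0.0
```

Call:
step_arm(steps="0 0 0 9 -40 0 0; 0 0 0 9 -40 0 0; 0 0 0 9 -40 0 0; 0 0 0 9 -40 0 0; 0 0 0 9 -40 0 0")

```text
time: 0.85
tool_pos: [0.3255, -0.4183, 0.338]
ee_rot: [-3.141, 0.0, -0.047]
contact_force: [-0.1, 0.2, 0.4]
grip_width: 0.0302
grasp_force: 0.0
```

Call:
step_arm(steps="0 0 0 9 -40 0 0; 0 0 0 9 -40 0 0; 0 0 0 9 -40 0 0; 0 0 0 9 -40 0 0; 0 0 0 9 -40 0 0")

```text
time: 1.27
tool_pos: [0.3795, -0.2206, 0.3383]
ee_rot: [-3.141, 0.0, -0.047]
contact_force: [1.3, -0.1, 0.1]
grip_width: 0.0008
grasp_force: 0.0
```

Call:
step_arm(steps="0 0 0 9 -40 0 0; 0 0 0 9 -40 0 0; 0 0 0 9 -40 0 0; 0 0 0 9 -40 0 0; 0 0 0 9 -40 0 0")

```text
time: 1.68
tool_pos: [0.4337, -0.0229, 0.3385]
ee_rot: [3.141, -0.0, -0.046]
contact_force: [0.3, -0.8, 0.2]
grip_width: 0.0003
grasp_force: 0.0
```

Call:
step_arm(steps="0 0 0 9.8 -40 0 0; 0 0 0 9.8 -40 0 0; 0 0 0 9.8 -40 0 0; 0 0 0 9.8 -40 5 0; 0 0 0 9.8 -40 5 0")

```text
time: 2.1
tool_pos: [0.4922, 0.1749, 0.3286]
ee_rot: [-3.142, -0.001, -0.046]
contact_force: [0.9, 0.0, -0.5]
grip_width: 0.0006
grasp_force: 0.0
```

Call:
step_arm(steps="0 0 0 0 -4 36 0; 0 0 0 0 0 36 0; 0 0 0 0 0 36 0; 0 0 0 0 0 30 0; 0 0 0 0 0 10 0")

```text
time: 2.52
tool_pos: [0.4883, 0.1757, 0.1747]
ee_rot: [3.138, 0.009, -0.046]
contact_force: [-0.6, 0.9, -0.4]
grip_width: 0.0005
grasp_force: 0.0
```

Call:
step_arm(steps="0 0 0 0 0 0 0; 0 0 0 0 0 0 0")

```text
time: 2.68
tool_pos: [0.4925, 0.1766, 0.1811]
ee_rot: [3.142, 0.0, -0.046]
contact_force: [0.1, 0.3, 0.4]
grip_width: 0.0003
grasp_force: 0.0
```

Call:
step_arm(steps="0 0 0 0 -2 12 0; 0 0 0 0 0 6 0; 0 0 0 0 0 2 0; 0 0 0 0 0 1 0; 0 0 0 0 0 1 0")

```text
time: 3.1
tool_pos: [0.4927, 0.1787, 0.1595]
ee_rot: [-3.141, -0.001, -0.046]
contact_force: [-2.3, -0.2, 3.5]
grip_width: 0.0004
grasp_force: 1.6
```

Call:
step_arm(steps="0 0 0 0 0 1 0; 0 0 0 0 0 1 0; 0 0 0 0 0 0 0")

```text
time: 3.35
tool_pos: [0.4927, 0.1787, 0.1571]
ee_rot: [-3.141, -0.001, -0.046]
contact_force: [-0.9, -0.5, 3.3]
grip_width: 0.0006
grasp_force: 1.5
```

Call:
step_arm(steps="0 0 0 0 0 0.5 0; 0 0 0 0 0 0.5 0; 0 0 0 0 0 0 0")

```text
time: 3.6
tool_pos: [0.4928, 0.1787, 0.1559]
ee_rot: [-3.141, -0.001, -0.046]
contact_force: [-0.1, -0.5, 4.4]
grip_width: 0.0004
grasp_force: 1.6
```

Call:
step_arm(steps="0 0 0 0 0 0.5 0; 0 0 0 0 0 0.5 0; 0 0 0 0 0 0 0")

```text
time: 3.85
tool_pos: [0.4928, 0.1787, 0.1548]
ee_rot: [-3.141, -0.001, -0.046]
contact_force: [1.1, -1.4, 4.2]
grip_width: 0.0003
grasp_force: 1.7
```

Call:
step_arm(steps="0 0 0 0 0 0.5 0; 0 0 0 0 0 0.5 0; 0 0 0 0 0 0 0")

```text
time: 4.1
tool_pos: [0.4929, 0.1787, 0.154]
ee_rot: [-3.141, -0.001, -0.046]
contact_force: [0.8, -0.3, 4.7]
grip_width: 0.0004
grasp_force: 2.5
```

Call:
step_arm(steps="0 0 0 0 0 0.4 0; 0 0 0 0 0 0.4 0; 0 0 0 0 0 0 0")

```text
time: 4.35
tool_pos: [0.4929, 0.1787, 0.1537]
ee_rot: [-3.141, -0.001, -0.046]
contact_force: [-0.9, -1.2, 7.7]
grip_width: 0.0002
grasp_force: 3.5
```

Call:
step_arm(steps="0 0 0 0 0 0.5 0; 0 0 0 0 0 0 0; 0 0 0 0 0 0 0")

```text
time: 4.6
tool_pos: [0.4929, 0.1787, 0.1534]
ee_rot: [-3.141, -0.001, -0.046]
contact_force: [-1.7, -0.9, 7.7]
grip_width: 0.0008
grasp_force: 4.2
```

Call:
step_arm(steps="0 0 0 0 0 0.6 0; 0 0 0 0 0 0 0; 0 0 0 0 0 0 0")

```text
time: 4.85
tool_pos: [0.493, 0.1787, 0.1532]
ee_rot: [-3.141, -0.001, -0.046]
contact_force: [-2.3, -0.7, 10.8]
grip_width: 0.0005
grasp_force: 5.1
```

Call:
step_arm(steps="0 0 0 0 0 -10 0; 0 0 0 -10 0 -30 0; 0 0 0 -30 0 -25 0; 0 0 0 -30 0 -25 0; 0 0 0 -25 20 -25 60")

```text
time: 5.27
tool_pos: [0.3946, 0.1644, 0.267]
ee_rot: [-3.141, 0.003, -0.044]
contact_force: [0.3, -0.3, 0.1]
grip_width: 0.0049
grasp_force: 0.0
```

Call:
step_arm(steps="0 0 0 0 30 -20 60; 0 0 0 0 30 0 60; 0 0 0 0 30 0 60; 0 0 0 0 30 0 60; 0 0 0 0 15 0 60")

```text
time: 5.68
tool_pos: [0.3893, 0.026, 0.2865]
ee_rot: [3.141, 0.001, -0.047]
contact_force: [-0.2, -0.7, -0.3]
grip_width: 0.0383
grasp_force: 0.0
```

Call:
step_arm(steps="0 0 0 0 0 0 60; 0 0 0 0 0 0 60; 0 0 0 0 0 0 60; 0 0 0 0 0 0 60; 0 0 0 0 0 0 60")

```text
time: 6.1
tool_pos: [0.3903, 0.0291, 0.2866]
ee_rot: [-3.141, 0.001, -0.045]
contact_force: [-0.1, 0.2, -0.5]
grip_width: 0.0604
grasp_force: 0.0
```

```bash
python3 - <<'E'
from h import *
a,d=get_image('top'); b,d2=get_image('side'); save('open.png',np.hstack([a[60:330,120:420],b[20:290,180:480]]))
hsv=cv2.cvtColor(a,cv2.COLOR_RGB2HSV)[188:225,282:315]
m=cv2.inRange(hsv,(105,130,40),(130,255,255)); q=np.argwhere(m>0)[:,::-1]+[282,188]
pp=pts('top',d)[q[:,1],q[:,0]]; pp=pp[abs(pp[:,2]-.1805)<.004]
if len(pp): print(len(pp),cv2.minAreaRect((pp[:,:2]*1000).astype(np.float32)))
o=env.observe(); print(o['time'],o['tool_pos'],o['ee_rot'])
E
```

```text
356 ((544.365234375, 27.65929412841797), (48.078086853027344, 33.93626403808594), 8.124116897583008)
6.2 [0.39038509 0.02893952 0.28667237] [-3.14142798e+00  4.53113501e-04 -4.46823780e-02]
```

View pics/open.png

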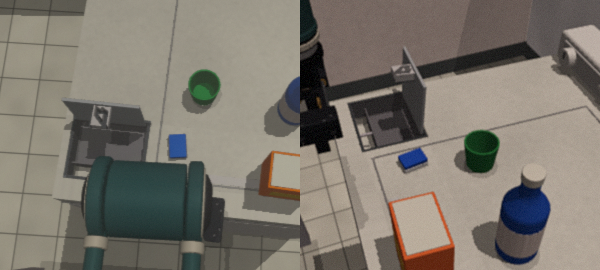

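The hatch stands open (top crop around (103,110), side crop around (410,85)). The tablet is still at (177,147) in the top crop, and nothing else has moved.

Call:
step_arm(steps="0 0 -0.08 0 0 0 60; 0 0 -0.08 0 0 0 60; 0 0 0 38 4.5 0 60; 0 0 0 38 4.5 10 60; 0 0 0 38 4.5 10 60")

```text
time: 6.62
tool_pos: [0.5071, 0.0284, 0.2677]
ee_rot: [3.141, -0.003, 0.115]
contact_force: [0.1, -0.6, -0.2]
grip_width: 0.0602
grasp_force: 0.0
```

Call:
step_arm(steps="0 0 0 39 5 0 60; 0 0 0 0 0 0 60; 0 0 0 0 0 0 60")

```text
time: 6.87
tool_pos: [0.5455, 0.0277, 0.2648]
ee_rot: [-3.141, 0.004, 0.114]
contact_force: [-0.5, -0.2, 0.3]
grip_width: 0.06
grasp_force: 0.0
```

```bash
python3 - <<'E'
from h import *
b,d2=get_image('side'); save('pre.png',np.vstack([cv2.resize(b[60:260,180:480],None,fx=2,fy=2)]))
o=env.observe(); print(o['time'],o['tool_pos'],o['ee_rot'])
r=R.from_euler('xyz',o['ee_rot']).as_matrix(); print(1000*r.T@(np.array([.5445,.028,.163])-o['tool_pos']))
E
```

```text
6.9167 [0.54446351 0.02765499 0.26568236] [-3.14118322e+00  2.85553839e-03  1.14472638e-01]
[  0.36887255  -0.29654475 102.68185709]
```

View pics/pre.png

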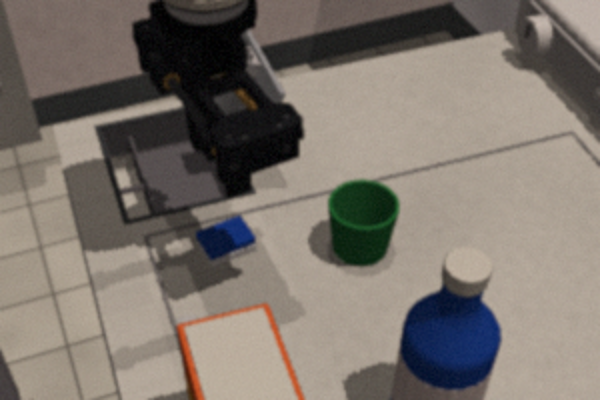

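The open gripper is above the tablet (227,237) and clear of the cup (363,222). The hatch behind it is open, so I'll descend and grip.

Call:
step_arm(steps="0 0 0 0 0 35 60; 0 0 0 0 0 35 60; 0 0 0 0 0 20 60; 0 0 0 0 0 8 60; 0 0 0 0 0 4 60", newtons=15)

```text
time: 7.33
tool_pos: [0.5425, 0.0274, 0.164]
ee_rot: [-3.141, 0.002, 0.114]
contact_force: [-1.2, 0.1, 0.7]
grip_width: 0.0603
grasp_force: 0.0
```

Call:
step_arm(steps="0 0 0 0 0 0 25; 0 0 0 0 0 0 25; 0 0 0 0 0 0 25; 0 0 0 0 0 0 25; 0 0 0 0 0 0 25")

```text
time: 7.75
tool_pos: [0.5458, 0.0272, 0.1668]
ee_rot: [3.141, -0.003, 0.114]
contact_force: [-0.4, -0.6, 5.4]
grip_width: 0.0358
grasp_force: 15.0
```

Call:
step_arm(steps="0 0 0 0 0 -20 25; 0 0 0.08 0 0 -25 25; 0 0 0.08 0 0 -10 25; 0 0 0 -3.5 -37 0 25; 0 0 0 -3.5 -37 0 25")

```text
time: 8.17
tool_pos: [0.5423, 0.1008, 0.2219]
ee_rot: [-3.141, -0.004, -0.051]
contact_force: [0.1, -0.3, -0.2]
grip_width: 0.0359
grasp_force: 15.0
```

Call:
step_arm(steps="0 0 0 -3.5 -37 0 25; 0 0 0 -3.5 -37 0 25; 0 0 0 0 0 0 25; 0 0 0 0 0 0 25")

```text
time: 8.5
tool_pos: [0.5372, 0.1773, 0.22]
ee_rot: [3.141, -0.0, -0.042]
contact_force: [-0.6, 0.7, 0.1]
grip_width: 0.0358
grasp_force: 15.0
```

```bash
python3 - <<'E'
from h import *
b,d2=get_image('side'); save('over.png',cv2.resize(b[30:230,150:450],None,fx=2,fy=2))
o=env.observe(); print(o['time'],o['tool_pos'],o['ee_rot'],o['grip_width'],o['grasp_force'])
E
```

```text
8.55 [0.53724733 0.17603528 0.21993726] [ 3.14099592e+00 -1.47473109e-04 -4.41701398e-02] 0.03591981182154416 14.99990701675415
```

View pics/over.png

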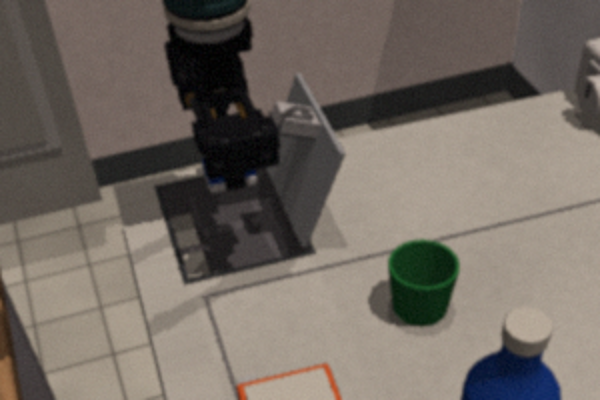

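The tablet is held (230,182) over the open compartment, with the hatch leaning back behind it. Lowering.

Call:
step_arm(steps="0 0 0 0 0 28 25; 0 0 0 0 0 28 25; 0 0 0 0 0 22 25; 0 0 0 0 0 10 25; 0 0 0 0 0 4 25")

```text
time: 8.97
tool_pos: [0.5359, 0.1738, 0.1255]
ee_rot: [3.14, 0.004, -0.048]
contact_force: [-0.5, -0.1, 0.0]
grip_width: 0.0363
grasp_force: 15.0
```

Call:
step_arm(steps="0 0 0 0 0 2 25; 0 0 0 0 0 2 25; 0 0 0 0 0 0 25")

```text
time: 9.22
tool_pos: [0.5384, 0.1755, 0.125]
ee_rot: [-3.141, -0.002, -0.047]
contact_force: [-0.3, -0.0, -1.0]
grip_width: 0.0358
grasp_force: 15.0
```

Call:
step_arm(steps="0 0 0 0 0 1 25; 0 0 0 0 0 1 25; 0 0 0 0 0 0 25")

```text
time: 9.47
tool_pos: [0.5377, 0.1758, 0.1224]
ee_rot: [-3.141, -0.001, -0.046]
contact_force: [-0.8, 0.6, 0.6]
grip_width: 0.0356
grasp_force: 15.0
```

Call:
step_arm(steps="0 0 0 0 0 1 25; 0 0 0 0 0 0 25; 0 0 0 0 0 0 25")

```text
time: 9.72
tool_pos: [0.5378, 0.1759, 0.1218]
ee_rot: [-3.141, -0.001, -0.046]
contact_force: [-1.5, -1.1, 6.2]
grip_width: 0.0359
grasp_force: 15.0
```

On the floor. Releasing, waiting, and rising.

Call:
step_arm(steps="0 0 0 0 0 0 60; 0 0 0 0 0 0 60; 0 0 0 0 0 0 60; 0 0 0 0 0 0 60; 0 0 0 0 0 0 60")

```text
time: 10.13
tool_pos: [0.5371, 0.1756, 0.1205]
ee_rot: [3.141, 0.0, -0.046]
contact_force: [-0.0, -0.8, 0.8]
grip_width: 0.0599
grasp_force: 0.0
```

Call:
step_arm(steps="0 0 0 0 0 -20 60; 0 0 0 0 0 -35 60; 0 0 0 0 0 -35 60; 0 0 0 -20 0 -35 60; 0 0 0 -20 0 -35 30")

```text
time: 10.55
tool_pos: [0.4972, 0.1773, 0.282]
ee_rot: [3.141, 0.001, -0.047]
contact_force: [0.5, 0.2, 0.9]
grip_width: 0.0552
grasp_force: 0.0
```

Call:
step_arm(steps="0 0 0 -20 0 -35 0; 0 0 0 -20 0 -15 0; 0 0 0 0 0 0 0; 0 0 0 0 0 0 0")

```text
time: 10.88
tool_pos: [0.4577, 0.1796, 0.3321]
ee_rot: [-3.14, -0.004, -0.045]
contact_force: [0.7, -0.0, -1.1]
grip_width: 0.0289
grasp_force: 0.0
```

```bash
python3 - <<'E'
from h import *
a,d=get_image('top'); b,d2=get_image('side'); save('placed.png',np.hstack([cv2.resize(a[130:270,140:300],None,fx=2.4,fy=2.4),cv2.resize(b[60:200,180:340],None,fx=2.4,fy=2.4)]))
for n,im,dd in(('top',a,d),('side',b,d2)):
    hsv=cv2.cvtColor(im,cv2.COLOR_RGB2HSV); P=pts(n,dd)
    m=cv2.inRange(hsv,(105,100,25),(130,255,255))>0
    m&=(abs(P[...,0]-.54)<.07)&(abs(P[...,1]-.177)<.09)
    p=P[m]; p=p[p[:,2]<.15]
    if len(p)>20: print(n,len(p),np.median(p,0),cv2.minAreaRect((p[:,:2]*1000).astype(np.float32)))
    # hatch back
    m=(P[...,0]>.6)&(P[...,0]<.72)&(abs(P[...,1]-.175)<.08)&(P[...,2]>.2)&(P[...,2]<.3)
    if m.any(): print(n,'hatch',np.percentile(P[m],95,0))
o=env.observe(); print(o['time'],o['tool_pos'],o['ee_rot'],o['contact_force'])
E
```

```text
top 165 [0.55000751 0.18232714 0.13575251] ((537.4215087890625, 175.73358154296875), (48.91902160644531, 36.834739685058594), 0.9683353304862976)
top hatch [0.63687017 0.24091631 0.27745648]
side 288 [0.53575517 0.17286903 0.13510944] ((539.3468017578125, 185.17520141601562), (59.4527587890625, 54.96536636352539), 88.29756927490234)
side hatch [0.63533751 0.23194252 0.2768817 ]
10.9833 [0.45731658 0.17908416 0.3291054 ] [ 3.14070704e+00  1.72156640e-03 -4.62112913e-02] [0.36370121 0.12820452 0.2471106 ]
```

View pics/placed.png

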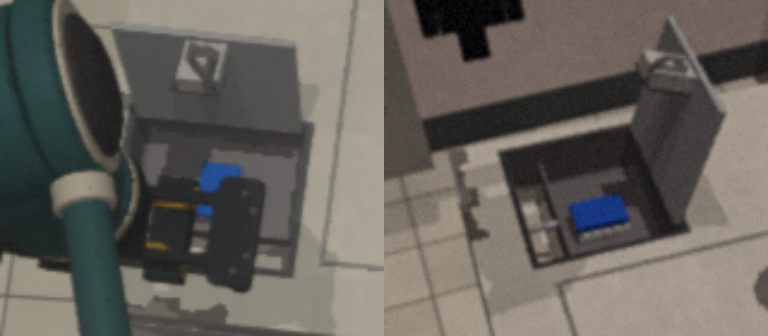

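The tablet lies flat at (600,213) in the side half, and its top is at z 0.1355, as it should be. The hatch leans back with its top edge at x 0.637, z 0.277, so I'll go over it to its back side.

Call:
step_arm(steps="0 0 0 40 0 0 0; 0 0 0 40 0 0 0; 0 0 0 40 0 0 0; 0 0 0 40 0 0 0; 0 0 0 40 0 0 0")

```text
time: 11.4
tool_pos: [0.659, 0.1693, 0.3267]
ee_rot: [3.14, 0.005, -0.047]
contact_force: [-0.4, -0.1, 0.4]
grip_width: 0.0004
grasp_force: 0.0
```

Call:
step_arm(steps="0 0 0 25 0 0 0; 0 0 0 0 0 0 0; 0 0 0 0 0 30 0; 0 0 0 0 0 30 0; 0 0 0 0 0 28 0")

```text
time: 11.82
tool_pos: [0.6816, 0.1684, 0.2386]
ee_rot: [3.141, 0.004, -0.047]
contact_force: [0.2, 0.0, -0.6]
grip_width: 0.0004
grasp_force: 0.0
```

Call:
step_arm(steps="0 0 0 0 0 0 0; 0 0 0 0 0 0 0; 0 0 0 0 0 0 0")

```text
time: 12.07
tool_pos: [0.6823, 0.1689, 0.2429]
ee_rot: [3.141, 0.0, -0.046]
contact_force: [-0.1, 0.7, 0.8]
grip_width: 0.0004
grasp_force: 0.0
```

Call:
step_arm(steps="0 0 0 -10 0 0 0; 0 0 0 -10 0 0 0; 0 0 0 -8 0 0 0; 0 0 0 -8 0 0 0; 0 0 0 -7 0 0 0")

```text
time: 12.48
tool_pos: [0.6395, 0.1712, 0.2451]
ee_rot: [-3.141, -0.005, -0.046]
contact_force: [3.0, -0.2, 1.7]
grip_width: 0.0007
grasp_force: 1.4
```

Call:
step_arm(steps="0 0 0 -7 0 0 0; 0 0 0 -7 0 0 0; 0 0 0 -7 0 0 0; 0 0 0 -7 0 0 0; 0 0 0 -7 0 0 0")

```text
time: 12.9
tool_pos: [0.6036, 0.1726, 0.2427]
ee_rot: [3.142, -0.0, -0.046]
contact_force: [4.5, -0.5, 0.8]
grip_width: 0.0006
grasp_force: 1.7
```

Call:
step_arm(steps="0 0 0 -7.4 0 -0.8 0; 0 0 0 -7.4 0 -0.8 0; 0 0 0 -7.4 0 -0.8 0; 0 0 0 -7.7 0 1.3 0; 0 0 0 -7.7 0 1.3 0")

```text
time: 13.32
tool_pos: [0.5662, 0.1743, 0.2426]
ee_rot: [-3.142, -0.001, -0.046]
contact_force: [4.6, -0.7, -0.4]
grip_width: 0.0004
grasp_force: 1.8
```

Call:
step_arm(steps="0 0 0 -7.7 0 1.3 0; 0 0 0 -7.5 0 3.5 0; 0 0 0 -7.5 0 3.5 0; 0 0 0 -7.5 0 3.5 0")

```text
time: 13.65
tool_pos: [0.536, 0.1758, 0.2308]
ee_rot: [-3.141, -0.001, -0.046]
contact_force: [4.3, 0.2, 0.2]
grip_width: 0.0007
grasp_force: 1.7
```

Call:
step_arm(steps="0 0 0 -6.4 0 5.9 0; 0 0 0 -6.2 0 6 0; 0 0 0 -6 0 6.2 0")

```text
time: 13.9
tool_pos: [0.5175, 0.1766, 0.2124]
ee_rot: [-3.141, -0.001, -0.046]
contact_force: [5.1, -0.6, 1.8]
grip_width: 0.0005
grasp_force: 1.8
```

```bash
python3 - <<'E'
from h import *
b,d=get_image('side'); save('sw.png',cv2.resize(b[60:200,180:380],None,fx=3,fy=3))
o=env.observe(); print(o['time'],o['tool_pos'],o['contact_force'])
E
```

```text
13.95 [0.51535784 0.17647246 0.21063994] [1.0335584  0.74367063 0.67620392]
```

View pics/sw.png

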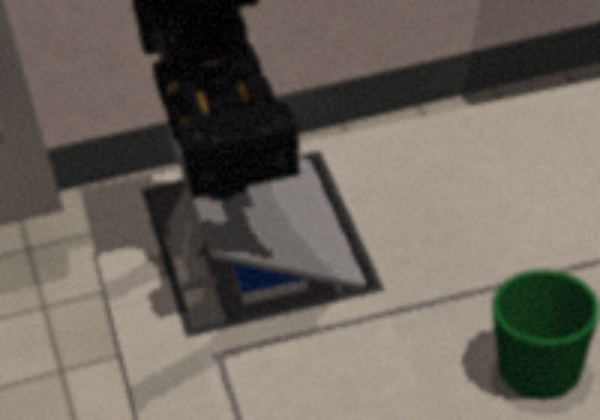

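The gripper tip rests on the hatch, which is about 30° open. The tablet (265,278) lies below it and clear. Continuing down.

Call:
step_arm(steps="0 0 0 -4.3 0 7.5 0; 0 0 0 -4.1 0 7.6 0; 0 0 0 -4 0 7.7 0; 0 0 0 -2.1 0 6 0; 0 0 0 -2.1 0 6 0")

```text
time: 14.37
tool_pos: [0.5012, 0.1774, 0.1772]
ee_rot: [-3.142, -0.0, -0.046]
contact_force: [2.2, -0.9, 1.9]
grip_width: 0.0005
grasp_force: 1.7
```

Call:
step_arm(steps="0 0 0 -2 0 6 0; 0 0 0 -1 0 4 0; 0 0 0 -1 0 3 0; 0 0 0 0 0 0 0")

```text
time: 14.7
tool_pos: [0.4964, 0.1774, 0.1639]
ee_rot: [3.141, 0.002, -0.046]
contact_force: [0.5, 0.5, 2.5]
grip_width: 0.0004
grasp_force: 1.2
```

Call:
step_arm(steps="0 0 0 -1 0 2 0; 0 0 0 -1 0 2 0; 0 0 0 -1 0 2 0; 0 0 0 0 0 1 0; 0 0 0 0 0 0 0")

```text
time: 15.12
tool_pos: [0.4945, 0.1777, 0.1579]
ee_rot: [-3.141, -0.0, -0.046]
contact_force: [0.6, -0.1, 2.7]
grip_width: 0.0006
grasp_force: 1.5
```

Call:
step_arm(steps="0 0 0 0 0 1 0; 0 0 0 0 0 0.5 0; 0 0 0 0 0 0 0")

```text
time: 15.37
tool_pos: [0.4945, 0.1777, 0.1564]
ee_rot: [-3.141, -0.0, -0.046]
contact_force: [1.9, 0.1, 2.5]
grip_width: 0.0007
grasp_force: 1.7
```

Call:
step_arm(steps="0 0 0 0 0 0.6 0; 0 0 0 0 0 0.6 0; 0 0 0 0 0 0 0")

```text
time: 15.62
tool_pos: [0.4946, 0.1777, 0.1552]
ee_rot: [-3.141, -0.0, -0.046]
contact_force: [2.3, -0.1, 4.6]
grip_width: 0.0004
grasp_force: 1.7
```

Call:
step_arm(steps="0 0 0 0 0 0.5 0; 0 0 0 0 0 0.5 0; 0 0 0 0 0 0 0")

```text
time: 15.87
tool_pos: [0.4946, 0.1777, 0.1544]
ee_rot: [-3.141, -0.0, -0.046]
contact_force: [1.7, 0.5, 4.6]
grip_width: 0.0004
grasp_force: 2.3
```

Call:
step_arm(steps="0 0 0 0 0 0.5 0; 0 0 0 0 0 0.5 0; 0 0 0 0 0 0 0")

```text
time: 16.12
tool_pos: [0.4947, 0.1777, 0.1539]
ee_rot: [-3.141, -0.001, -0.046]
contact_force: [0.8, -0.5, 7.6]
grip_width: 0.0004
grasp_force: 3.7
```

Call:
step_arm(steps="0 0 0 0 0 0.5 0; 0 0 0 0 0 0.5 0; 0 0 0 0 0 0 0; 0 0 0 0 0 0 0")

```text
time: 16.45
tool_pos: [0.4947, 0.1777, 0.1535]
ee_rot: [-3.141, -0.001, -0.046]
contact_force: [-0.4, -1.0, 10.7]
grip_width: 0.0001
grasp_force: 5.2
```

Call:
step_arm(steps="0 0 0 0 0 -3 0; 0 0 0 0 0 -4 0; 0 0 0 0 0 -5 0; 0 0 0 0 0 -6 0; 0 0 0 0 0 0 0")

```text
time: 16.87
tool_pos: [0.494, 0.1776, 0.1706]
ee_rot: [3.141, 0.001, -0.046]
contact_force: [-0.7, -0.2, 0.2]
grip_width: 0.0003
grasp_force: 0.0
```

Call:
step_arm(steps="0 0 0 0 0 0 0; 0 0 0 0 0 0 0; 0 0 0 0 0 0 0; 0 0 0 0 0 0 0")

```text
time: 17.2
tool_pos: [0.494, 0.1775, 0.1697]
ee_rot: [3.141, 0.001, -0.046]
contact_force: [-0.1, -0.0, -0.5]
grip_width: 0.0006
grasp_force: 0.0
```

No contact force, so the latch seems to hold. I'll rise clear and look.

Call:
step_arm(steps="0 0 0 0 0 -30 0; 0 0 0 -15 0 -35 0; 0 0 0 -30 0 -25 0; 0 0 0 -30 10 -10 0; 0 0 0 0 0 0 0")

```text
time: 17.62
tool_pos: [0.4168, 0.171, 0.2736]
ee_rot: [-3.14, -0.003, -0.045]
contact_force: [0.4, 0.6, 0.4]
grip_width: 0.0004
grasp_force: 0.0
```

Call:
step_arm(steps="0 0 0 0 0 0 0; 0 0 0 0 0 0 0; 0 0 0 0 0 0 0; 0 0 0 0 0 0 0; 0 0 0 0 0 0 0")

```text
time: 18.03
tool_pos: [0.4192, 0.171, 0.269]
ee_rot: [3.141, 0.002, -0.047]
contact_force: [-0.4, 0.3, -0.3]
grip_width: 0.0003
grasp_force: 0.0
```

```bash
python3 - <<'E'
from h import *
b,d=get_image('side'); save('end.png',b[40:320,160:480])
P=pts('side',d); m=(abs(P[...,0]-.535)<.045)&(abs(P[...,1]-.16)<.05)
print('hatch z pct',np.percentile(P[m][:,2],[5,50,95]),m.sum()); print(np.polyfit(P[m][:,0],P[m][:,2],1))
o=env.observe(); print(o['time'],o['tool_pos'],o['contact_force'])
E
```

```text
hatch z pct [0.15894775 0.16066463 0.16245284] 1262
[-0.00375242  0.16267087]
18.0833 [0.41921852 0.17102057 0.26921013] [-0.1340525  -0.65923602 -0.13379768]
```

View pics/end.png

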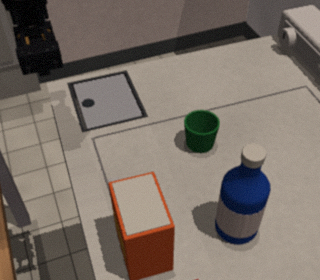

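The hatch is shut and level at (107,100): z 0.1607, slope about 0.004 rad. The cup, carton and bottle stand where they were, and the arm is clear, so I'm handing in.

```bash
python3 -c "
from workcell import workorder
print(workorder.finish_job())"
```

```text
the job is handed in; nothing more can be done
None
```

The job is handed in at about 18 s of the 67 s allowed: the tablet was seen lying flat in the compartment before I shut the hatch, the hatch is latched level with the deck, and the softener bottle, carton and cup stand where they were; no verdict came back.

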